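# Set up the cell-counting place round the humid box

## Robot

A 6-joint arm with a two-finger parallel gripper is mounted at the origin on a cart in front of the work surface, level with it; the furniture and walls round the work are solid. World frame = base frame: x ahead of the robot, y to its left, z up, the work surface at z = 0. Lengths are in m, angles in rad, forces in N, time in s.
With the tool pointing down it reaches from about 0.35 to 0.775 m from the base axis. Payload 7.3 kg.
Tool frame: the origin (TCP) lies at the centre of the arm's flange, where the gripper is bolted on; the fingertips stand 178 mm ahead of it and the grasp point (between the pads) lies 159 mm ahead of it (arm.tcp_to_tips is the distance from the TCP to the fingertips, in m); z points along the fingers, y is the line along which they close (so a half turn about z gives the same grasp; the last joint's range is limited). The gripper opens to 92 mm and grips with 3 to 60 N. Pads are 19 mm wide; open, the fingers measure 130 mm over their backs; the gripper's body (75 mm by 190 mm) begins 47 mm behind the grasp point.
Start: joints at [0.997, 0.342, 1.524, -0, 1.275, -0.146], TCP at [0.218, 0.478, 0.405] pointing down, gripper open.
Joint ranges: [-2.53, 2.53], [-0.77, 2.02], [0.04, 2.7], [-1, 4.14], [0.28, 2.66], [-3.11, 3.11]. Speed limits (rad/s): [2.57, 2.57, 3.14, 3.14, 3.14, 3.14].

## Interface

Orientations are given as a rotation vector (axis times angle).
In Python, from station import arm gives the robot as it stands.
- The arm moves only by the tool carry_out, never from a script. Its argument "commands" is one flat list of numbers, 4 for each row, row after row: the shift along the tool's x, y, z in units of 100 mm (1.0 is 100 mm), then the turn about the tool's z in units of 180 degrees (1.0 is 180 degrees). In form: [dx, dy, dz, roll, dx, dy, dz, roll, ...]. A call has 1 to 10 rows; each row is the pose to reach, as a shift and turn from the pose commanded when the call began, along the tool's axes at that moment, turning the shorter way round; what a row does not reach only later rows make up. A row lasts 1/8 s, in which the tool goes at most 62.5 mm and 10.7 degrees, less where a joint would pass 70% of its speed; a pose out of reach is approached as far as the arm can. A call with a number of a shift or a turn outside -1 to 1 is refused whole. A call with a gripper value outside its range is refused whole. "grip" is the closure, from 0 (fully open) to 1 (shut), set as the call begins (left out, the last holds). The fingers move at their own pace and stop on an object; "squeeze" is the grip in N (left out, the last holds). Time passes only in rows, so rows that repeat a pose let the fingers close. It gives the time, the measured TCP pose, the force, the opening and the grip force at its end, in the units of the state.
- arm.state(): the state, without advancing time (a new reading comes with each control period).
- arm.read_camera(name): name is "scene" or "side" or "wrist"; returns a dict with "color" (480x640x3 uint8, red, green, blue), "depth" (480x640 float32, m along the optical axis (not along the pixel's ray), 0 where there is no reading), "fov_y" (degrees; the focal length in pixels is half the picture's height over the tangent of half this angle, whatever the lens; pixels are square), "cx", "cy" (the principal point, pixels), "position" and "orientation" of the camera in the world; the wrist camera has in their place "mount" (4x4, takes a point from camera to tool coordinates, whose origin is the TCP and whose axes are the flange's). Camera axes: x right, y down, z forward; pixel columns grow to the right and rows downward; lengths in m; the calibration is good to about 2 mm. The wrist camera is an equidistant fisheye: a pixel r from the principal point sees the ray r / f radians off the axis. A picture is of the moment at which its call begins: read the wrist's pose just before it.
- arm.job_done(): hands the job in; it is judged then, once.
Trained networks look in a picture, given as the dict that the camera call returned (one of the last four; its "shot" number tells which), for a name from the list of things; names that differ only in an ending like _2 or _b are one class to them, and where a whole thing is asked for, a point or a joint stands for the part that bears it (a point fixed in the world has none). Each returns a list of dicts, best first, with "p" (0 to 1); they miss things now and then, are a little off and sometimes report something else, mostly with a low value. They report only what shows in the picture. A call takes as long as a camera call. They do not tell look-alikes from the thing itself.
- arm.look_for(picture, thing): "point" ([x, y, z] in m, in world coordinates, good to about 4 mm: the middle of the surface that is visible of it).
- arm.masks_of(picture, thing): "mask" (480x640 bool, what is visible of it).
The state is a dict: "clock": time; "joint_pos": joint angles; "joint_vel": joint speeds; "joint_efforts": joint torques, N m; "tool_pos": TCP position; "ee_rot": TCP orientation; "contact_force": force on the tool from outside, world axes, zero at the start; "ft_torque": the same for the moment, N m; "gripper_width": opening from 0.0 (shut) to 1.0 (fully open); "grasp_force": force on a finger pad.
Only numpy, scipy, OpenCV 4.12 (cv2) and the standard library are available. Lean on these libraries where they do the work, as an engineer would, in place of code of your own. Each camera call takes 0.05 s, during which the arm holds its last target. There are 200 camera calls.

## Task

Set up the cell-counting place: seat the glass counting chamber flat in the cradle inside the white humid box, then put the clear cover over it so that it sits fully down inside the box's rim. Lay the small white coverslip carton flat midway between the box and the culture flask, where the loading hand works, and stand the tally counter upright midway between the box and the white pen, where the counting hand writes; both go level with the middle of the box and touch nothing beside them. Leave the flask and the pen where they are; the flask may be on either side.

Things in the scene. Friction and masses are not known exactly. Their poses are not given: they have to be found in the camera images.
- humid_box: white humid-box base fixed to the bench, 122 (x) x 78 (y) mm; floor 4 mm thick, 3 mm wide rim to z = 9 mm; thumb lip at its front (-x) end. Two cross saddles at x = +-29 mm, 8 mm thick, carry the chamber with their seat at z = 14 mm; between them 50 mm is free for fingers. Origin: centre of its underside, on the bench; x along its long side, away from the robot within 0.35 rad
- cradle_seat (a point): centre of the cradle's seat in the humid box, 14 mm above the bench: the centre of the chamber's underside belongs here, its length along x, either way round; axes as the box's. Lugs stand round it with inner faces at y = +-19 mm and x = +-40.5 mm, tops 5 mm above the seat
- chamber: thick glass counting chamber, a flat plate 32 (x) x 75 (y) x 4 (z) mm, lying flat on the bench; origin at the centre of its underside, y along its length; grasp it across its 32 mm width
- cover: clear cover of the humid box, open below, 106 (x) x 62 (y) x 26 mm, 3 mm walls; white bead round its top edge, white grip ridge on top, 40 (x) x 12 (y) mm, 26 to 44 mm above its lower edge: pinch it across the 12 mm. Fits inside the box's rim with 5 mm to spare all round, its x along the box's, either way round, and rests on the box's floor. Origin: centre of its lower edge plane
- tally: round silvery hand tally counter standing on the bench, body 43 mm in diameter and 28 mm high with its axis 4 mm towards -y of the origin, black plunger on top up to 40 mm, small reset knob on the +y side; origin at its underside; grasp the body across x
- carton: small white coverslip carton, 35 (x) x 63 (y) x 18 (z) mm, lying flat on the bench; origin at the centre of its underside; grasp it across its 35 mm width. Beware of the two microscopes by the work: eyepieces of the right one fill x 0.47 to 0.58, y -0.26 to -0.11, z 0.24 to 0.35 m, of the left one x 0.38 to 0.52, y 0.38 to 0.53, z 0.26 to 0.43 m
- flask: flat clear culture flask with pink medium and a ribbed white cap, lying on the bench on one side of the humid box (left or right), 50 (x) x 96 (y) x 25 mm; origin at the middle, on the bench; its centre is 165 to 175 mm from the box's centre line, its long side roughly along the box's; not to be moved
- pen: white marker pen lying on the bench on the side of the humid box away from the flask, 12 (x) x 138 (y) x 13 mm; origin at the middle, on the bench; its centre is 165 to 175 mm from the box's centre line, its long side roughly along the box's; not to be moved
There are look-alikes about, which are no part of the job. Of the things like the tally, leave any that is yellow; of the rest the larger one is meant. Of the things that look like the chamber, take the one that is farthest from the robot's base at the start.

How it is judged:
By the outcome, as a careful person would: the job done as asked, in the order asked, and still so for the second after the job is handed in, with the robot touching nothing.
It also fails if it takes over 125 s, if anything falls off the work surface, if the arm or the gripper's body presses on something with over 40 N, if the wrist force passes 120 N, or if a joint passes its speed limit or range.

## Working session

There is one attempt and no reset: what is moved stays moved. The work goes in short steps, Python scripts to look and compute and a tool call to move; the robot and the scene stay as the last step left them, time stands still between calls to the robot, and variables do not carry over. Pictures are saved under pics/ and viewed, at most 16 in all, crops included, and the job is handed in when it is done.

Besides the shell and the picture viewer there is one more tool, called after "Call:" by a JSON object that holds its "fn" and its "kwargs", one argument or row to a line. carry_out: Moves the arm, as the interface text tells. Shifts and turns lie within -1 to 1; 1 stands for 100 mm of shift or 180 degrees of turn. Its arguments: {"type":"object","properties":{"commands":{"type":"array","items":{"type":"number","minimum":-1,"maximum":1}},"grip":{"type":"number"},"squeeze":{"type":"number"}},"required":["commands"]}

```bash
ls; mkdir -p pics; cat > h.py <<'E'
import numpy as np, cv2
from scipy.spatial.transform import Rotation as R
from station import arm
def Rm(o):
    o=np.array(o,float)
    if o.shape==(3,3): return o
    return R.from_rotvec(o).as_matrix() if o.size==3 else R.from_quat(o).as_matrix()
def world(p):
    "pixel->world map HxWx3 for pinhole cameras"
    f=240/np.tan(np.radians(p['fov_y'])/2); d=p['depth']
    v,u=np.mgrid[:480,:640]
    c=np.stack([(u-p['cx'])/f*d,(v-p['cy'])/f*d,d],-1)
    return c@Rm(p['orientation']).T+np.array(p['position'])
def save(p,n): cv2.imwrite('pics/'+n,p['color'][:,:,::-1])
E
python3 - <<'E'
from h import *
s=arm.state(); print({k:np.round(v,3) for k,v in s.items()})
for n in('scene','side'):
    p=arm.read_camera(n); save(p,n+'0.png'); print(n,p['position'],p['orientation'],p['fov_y'],p['shot'])
    for t in('humid_box','chamber','cover','tally','carton','flask','pen'):
        print(t,[(np.round(q['point'],3).tolist(),round(q['p'],2)) for q in arm.look_for(p,t)])
E
```

```text
pics
{'clock': np.float64(0.0), 'joint_pos': array([ 0.997,  0.343,  1.525, -0.   ,  1.275, -0.146]), 'joint_vel': array([ 0.   ,  0.001, -0.   ,  0.001, -0.001, -0.   ]), 'joint_efforts': array([ -0.   , -43.126, -24.421,   0.072,   0.056,  -0.   ]), 'tool_pos': array([0.218, 0.478, 0.404]), 'ee_rot': array([-6.670e-01, -3.069e+00,  2.000e-03]), 'contact_force': array([ 0.051, -0.198,  0.045]), 'ft_torque': array([-0.02 , -0.004,  0.016]), 'grasp_force': np.float64(0.0), 'gripper_width': np.float64(1.002)}
scene [0.55123993 0.48059174 0.98285071] [-0.09516373 -3.02103735  0.76037528] 53.143718064098 1
humid_box [([0.449, 0.111, 0.0], 0.93)]
chamber [([0.376, -0.158, 0.004], 0.72), ([0.644, 0.065, 0.006], 0.57)]
cover [([0.357, -0.314, 0.027], 0.58)]
tally [([0.679, 0.181, 0.029], 0.96), ([0.627, 0.284, 0.03], 0.94), ([0.584, 0.21, 0.02], 0.62)]
carton [([0.344, 0.264, 0.017], 0.65)]
flask [([0.458, 0.274, 0.005], 0.82), ([0.437, -0.065, 0.014], 0.21)]
pen [([0.437, -0.061, 0.015], 0.85)]
side [-0.15731483  0.83663468  0.82389721] [-0.81761426  2.40919436 -1.24475714] 46.25708841118673 2
humid_box [([0.441, 0.072, 0.006], 0.61)]
chamber [([0.375, -0.158, 0.006], 0.53)]
cover [([0.349, -0.308, 0.023], 0.68), ([0.476, 0.288, 0.008], 0.61)]
tally [([0.672, 0.186, 0.031], 0.77), ([0.621, 0.29, 0.026], 0.75)]
carton [([0.344, 0.276, 0.018], 0.56), ([0.439, 0.073, 0.002], 0.32)]
flask []
pen [([0.431, -0.06, 0.01], 0.72), ([0.348, 0.277, 0.018], 0.72)]
```

View pics/scene0.png

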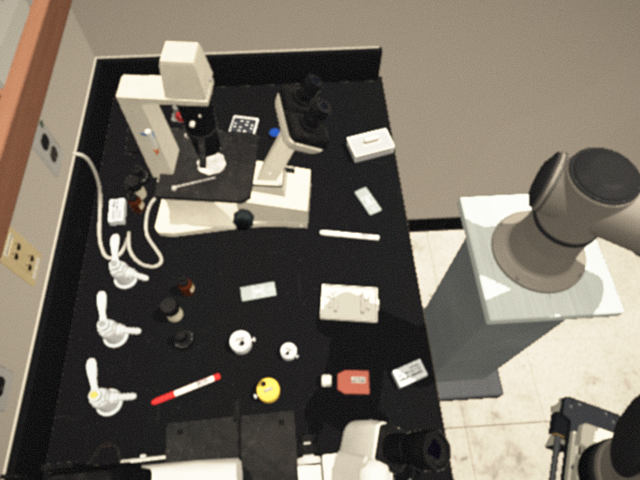

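View pics/side0.png

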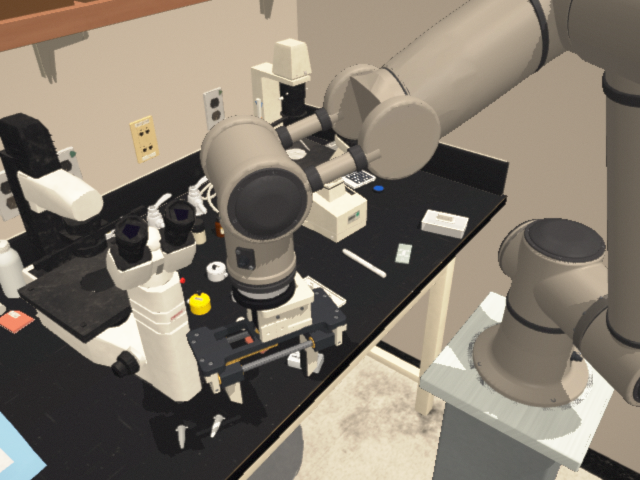

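The scene view shows the box at (350,303), with the far chamber at (258,291) and a near look-alike at (368,200). The cover is at (370,145). The large silvery tally is at (240,342), the small one at (289,351) and the yellow one at (268,390). The carton is at (410,373), the flask at (350,382) on the left side (+y), and the pen at (350,235). In the side view the arm hides much of the work, but it agrees.

```bash
cat >> h.py <<'E'
def rect(P):
    (c,s,a)=cv2.minAreaRect((P*1000).astype(np.float32))
    if s[0]<s[1]: s=s[::-1]; a+=90
    a=(a+90)%180-90
    return np.round(c,1),np.round(s,1),round(a,1)   # mm, long side, angle of long side from x (deg)
E
python3 - <<'E'
from h import *
p=arm.read_camera('scene'); W=world(p)
np.save('W.npy',W); np.save('C.npy',p['color'])
for t in('humid_box','chamber','cover','tally','carton','flask','pen'):
    for q in arm.masks_of(p,t):
        m=q['mask']&(p['depth']>0); P=W[m]; z=P[:,2]
        v,u=np.nonzero(m)
        hi=P[z>np.percentile(z,90)-.006]
        print(t,round(q['p'],2),'px',int(u.mean()),int(v.mean()),m.sum(),'z%',np.round(np.percentile(z,[5,50,95])*1000),'all',*rect(P[:,:2]),'top',*rect(hi[:,:2]))
big=cv2.resize(p['color'][120:410,220:440],None,fx=2.7,fy=2.05*1,interpolation=cv2.INTER_CUBIC) if 0 else cv2.resize(p['color'][120:410,220:440],None,fx=2,fy=2,interpolation=cv2.INTER_CUBIC)
cv2.imwrite('pics/crop1.png',big[:,:,::-1])
E
```

```text
humid_box 0.81 px 348 303 1981 z% [ 1.  4. 14.] all [449.2 103.4] [125.6  85.8] -7.3 top [449.7 106.3] [125.5  79.8] -7.1
chamber 0.57 px 258 291 496 z% [-1.  3.  6.] all [647.8  63. ] [75.8 38.2] 6.7 top [647.5  63.8] [75.9 36.5] 7.6
cover 0.69 px 369 145 1102 z% [ 3. 25. 41.] all [ 359.  -329.4] [109.6  89.5] 13.5 top [ 356.5 -319.2] [109.8  67.2] 14.1
tally 0.92 px 267 390 420 z% [15. 28. 37.] all [627.8 283.1] [41.2 41. ] -26.7 top [628.1 282.9] [40.8 40. ] 67.3
tally 0.89 px 240 342 386 z% [10. 27. 38.] all [682.6 182.6] [41.7 41.2] 68.8 top [682.8 182.8] [39.6 39. ] 45.0
carton 0.95 px 408 373 603 z% [ 5. 17. 21.] all [345.6 264.4] [62.7 38.5] 19.7 top [344.9 265.9] [62.5 34.7] 19.8
flask 0.6 px 349 382 858 z% [ 3.  7. 25.] all [473.9 274.6] [97.1 48.9] -4.6 top [480.  272.7] [84.8 21.5] -3.9
pen 0.66 px 349 235 305 z% [ 1. 10. 14.] all [433.4 -64.6] [136.4  20.6] -9.4 top [434.4 -60.5] [135.8  13. ] -10.1
```

View pics/crop1.png

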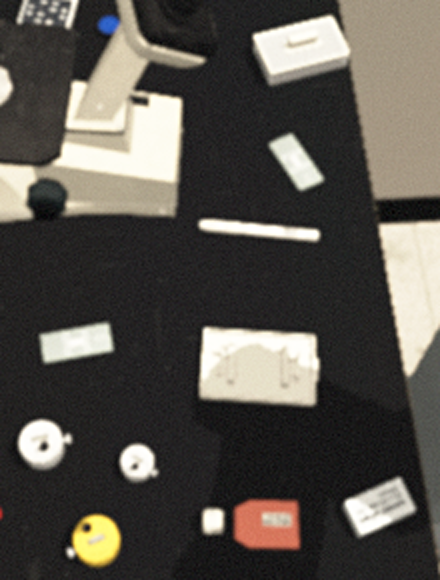

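```bash
cat >> h.py <<'E'
def pose():
    s=arm.state(); return np.array(s['tool_pos']),R.from_rotvec(s['ee_rot'])
def info():
    p,r=pose(); m=r.as_matrix()
    print('tcp',np.round(p*1000,1),'close-axis deg',round(np.degrees(np.arctan2(m[1,1],m[0,1])),1),'tilt',round(np.degrees(np.arccos(-m[2,2])),2),'j6',round(float(arm.state()['joint_pos'][5]),2),'t',round(float(arm.state()['clock']),2))
def plan(*wps):
    "wps: (x,y,z of TCP mm, angle of closing axis deg, any half turn); prints shift/turn per leg, from the pose at leg start"
    p,r=pose(); p=p*1000
    for x,y,z,a in wps:
        m=r.as_matrix(); d=m.T@(np.array([x,y,z])-p); c=np.degrees(np.arctan2(m[1,1],m[0,1]))
        da=(a-c+90)%180-90             # world turn about +z
        print((x,y,z,a),'->',np.round(d/100,3).tolist(),'roll',round(-da/180,4))
        p=np.array([x,y,z]); r=R.from_euler('z',da,degrees=True)*r
def wrist():
    P,r=pose(); p=arm.read_camera('wrist'); f=240/np.tan(np.radians(p['fov_y'])/2)
    v,u=np.mgrid[:480,:640]; X=u-p['cx'];Y=v-p['cy']; rr=np.hypot(X,Y)+1e-9; th=np.minimum(rr/f,1.4)
    k=np.tan(th)/rr; d=p['depth']
    c=np.stack([X*k*d,Y*k*d,d],-1); M=np.array(p['mount'])
    p['W']=(c@M[:3,:3].T+M[:3,3])@r.as_matrix().T+P
    return p
E
python3 - <<'E'
from h import *
info(); plan((260,390,400,90),(340,320,390,97.5),(425,250,380,97.5),(510,180,370,97.5),(560,110,350,97.5))
p=arm.read_camera('wrist'); print(np.round(p['mount'],3),p['fov_y'])
E
```

```text
tcp [217.8 477.7 404.8] close-axis deg 65.5 tilt 0.0 j6 -0.15 t 1.2
(260, 390, 400, 90) -> [-0.748, -0.623, 0.047] roll -0.1362
(340, 320, 390, 97.5) -> [-0.8, -0.7, 0.1] roll -0.0417
(425, 250, 380, 97.5) -> [-0.751, -0.805, 0.1] roll -0.0
(510, 180, 370, 97.5) -> [-0.751, -0.805, 0.1] roll 0.0
(560, 110, 350, 97.5) -> [-0.404, -0.759, 0.2] roll -0.0
[[ 0.002 -0.968 -0.252  0.067]
 [ 1.     0.002  0.001 -0.   ]
 [-0.    -0.252  0.968  0.02 ]
 [ 0.     0.     0.     1.   ]] 65.70646984690485
```

Call:
{"fn": "carry_out", "kwargs": {
  "commands": [-0.37,-0.31,0.02,-0.07,-0.75,-0.62,0.05,-0.136,-0.75,-0.62,0.05,-0.136,-0.75,-0.62,0.05,-0.136]
}}

```text
clock: 1.75
tool_pos: [0.2606, 0.3899, 0.3999]
ee_rot: [0.004, 3.141, 0.001]
contact_force: [0.0, 0.3, 0.0]
gripper_width: 1.001
grasp_force: 0.0
```

Call:
{"fn": "carry_out", "kwargs": {
  "commands": [-0.4,-0.35,0.05,-0.04,-0.8,-0.7,0.1,-0.042,-0.8,-0.7,0.1,-0.042,-0.8,-0.7,0.1,-0.042]
}}

```text
clock: 2.25
tool_pos: [0.34, 0.3206, 0.3897]
ee_rot: [0.205, -3.135, -0.001]
contact_force: [-0.1, -0.8, 0.8]
gripper_width: 0.998
grasp_force: 0.0
```

Call:
{"fn": "carry_out", "kwargs": {
  "commands": [-0.38,-0.4,0.05,0,-0.75,-0.8,0.1,0,-0.75,-0.8,0.1,0,-0.75,-0.8,0.1,0]
}}

```text
clock: 2.75
tool_pos: [0.4243, 0.2517, 0.3797]
ee_rot: [0.207, -3.134, -0.001]
contact_force: [-0.7, -0.2, -0.1]
gripper_width: 0.996
grasp_force: 0.0
```

Call:
{"fn": "carry_out", "kwargs": {
  "commands": [-0.38,-0.4,0.05,0,-0.75,-0.8,0.1,0,-0.75,-0.8,0.1,0,-0.75,-0.8,0.1,0]
}}

```text
clock: 3.25
tool_pos: [0.5089, 0.1826, 0.3698]
ee_rot: [0.208, -3.134, -0.001]
contact_force: [-0.2, -1.1, -0.4]
gripper_width: 0.997
grasp_force: 0.0
```

Call:
{"fn": "carry_out", "kwargs": {
  "commands": [-0.2,-0.38,0.1,0,-0.4,-0.76,0.2,0,-0.4,-0.76,0.2,0,-0.4,-0.76,0.2,0,-0.4,-0.76,0.2,0]
}}

```text
clock: 3.88
tool_pos: [0.5587, 0.1127, 0.3503]
ee_rot: [-0.21, 3.134, 0.001]
contact_force: [0.2, 0.2, -0.1]
gripper_width: 1.002
grasp_force: 0.0
```

```bash
cat >> h.py <<'E'
def meas(p,W,ts):
    for t in ts:
        for q in arm.masks_of(p,t):
            m=q['mask']&(p['depth']>0)
            if m.sum()<50: continue
            P=W[m]; z=P[:,2]; v,u=np.nonzero(m); hi=P[z>np.percentile(z,90)-.006]
            print(t,round(q['p'],2),'px',int(u.mean()),int(v.mean()),m.sum(),'z%',np.round(np.percentile(z,[5,50,95])*1000),'all',*rect(P[:,:2]),'top',*rect(hi[:,:2]))
E
python3 - <<'E'
from h import *
info(); p=wrist(); save(p,'w1.png'); meas(p,p['W'],['chamber','humid_box','tally','flask','pen'])
q=arm.read_camera('scene'); meas(q,world(q),['chamber','humid_box'])
E
```

```text
tcp [558.7 112.7 350.3] close-axis deg 97.6 tilt 0.04 j6 -1.64 t 3.88
chamber 0.87 px 257 285 1262 z% [3. 4. 5.] all [629.2  59.8] [40.4 31.9] 5.7 top [629.2  59.8] [40.4 31.9] 5.7
chamber 0.57 px 83 22 1552 z% [2. 4. 5.] all [ 379.9 -161.5] [79.9 33.6] -66.9 top [ 379.6 -160.9] [78.8 33.6] -66.0
humid_box 0.9 px 327 100 12538 z% [ 3.  4. 14.] all [447.4 103.4] [129.6  81.4] -7.4 top [448.4 103.4] [125.7  78.7] -7.5
tally 0.98 px 371 354 1238 z% [16. 28. 39.] all [675.5 178.1] [42.8 31.2] -79.6 top [675.5 178. ] [41.9 31.2] -79.6
tally 0.75 px 415 262 1101 z% [ 4. 21. 24.] all [568.  194.7] [83.7 35.6] 33.7 top [566.4 186.7] [74.5 31.8] 44.0
tally 0.41 px 483 295 141 z% [ 4. 18. 28.] all [568.8 218. ] [163.6   8.1] 58.6 top [567.6 216.9] [160.6   7.3] 58.6
flask 0.64 px 501 148 3224 z% [ 5.  7. 25.] all [472.5 270.8] [96.7 52.6] -6.2 top [477.3 269.3] [86.3 19.4] -4.7
flask 0.63 px 510 28 2334 z% [ 1. 18. 19.] all [341.4 269. ] [62.2 52.8] 22.4 top [345.9 263.2] [57.2 36.9] 18.7
pen 0.57 px 149 70 1791 z% [ 1. 11. 13.] all [432.3 -67.1] [142.7  17.9] -9.4 top [434.1 -64.6] [138.3  12.2] -9.4
chamber 0.65 px 257 291 431 z% [0. 3. 6.] all [648.3  65.6] [73.4 33.2] 9.0 top [648.3  65.6] [73.4 33.2] 9.0
chamber 0.63 px 368 203 291 z% [-0.  3.  7.] all [409.5  -1.9] [361.8  54.6] 77.9 top [409.5  -1.9] [361.8  54.6] 77.9
humid_box 0.65 px 349 304 1888 z% [ 1.  4. 14.] all [452.8 134.7] [140.6 128.7] 85.2 top [453.6 136.9] [140.8 125.3] 82.7
```

View pics/w1.png

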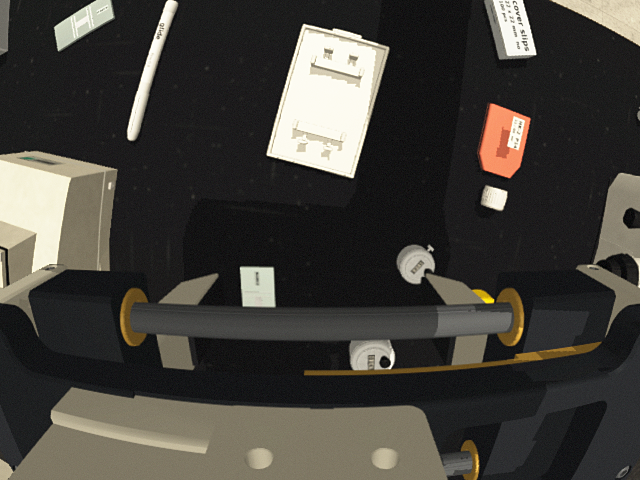

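The wrist view shows the box at (327,100), flask (503,148), pen (150,70), the near end of the target chamber (257,285), and the large tally (372,355). The gripper hides the far half of the chamber, so I'll combine this view with the scene view.

```bash
python3 - <<'E'
from h import *
p=wrist(); W=p['W']
m=arm.masks_of(p,'humid_box')[0]['mask']&(p['depth']>0); P=W[m]
a=np.radians(-7.45); e=np.array([np.cos(a),np.sin(a)]); n=np.array([-e[1],e[0]])
H=P[(P[:,2]>.0115)&(P[:,2]<.03)]; u=(H[:,:2]@e)*1000; v=(H[:,:2]@n)*1000
print('high',len(H),np.percentile(u,[1,50,99]),np.percentile(v,[1,50,99]))
h,ed=np.histogram(u,bins=np.arange(u.min(),u.max()+3,3)); print(ed[0],h)
h,ed=np.histogram(v,bins=np.arange(v.min(),v.max()+3,3)); print(ed[0],h)
F=P; u=F[:,:2]@e*1000; v=F[:,:2]@n*1000; print('rim',np.percentile(u,[.3,99.7]),np.percentile(v,[.3,99.7]))
for s in(np.array([450,103]),): print('c in uv',s@e,s@n)
D=np.load('W.npy'); q=D[(D[...,0]>.5)&(D[...,0]<.75)&(D[...,2]>.04)&(D[...,2]<.5)&(D[...,1]<.05)&(D[...,1]>-.2)]
print('scope max y by x',[(x,np.round(q[(abs(q[:,0]-x)<.025)][:,1].max() if (abs(q[:,0]-x)<.025).any() else -9,3)) for x in(.525,.575,.625,.675,.725)])
plan((596,75,300,95.9),(646.5,61.7,250,95.9),(646.5,61.7,195,95.9),(646.5,61.7,179,95.9))
E
```

```text
high 1167 [390.4353648  407.85400769 475.56301547] [138.64353055 160.59553161 182.67703855]
389.1371332920088 [ 59  26   0  70 189 187  62   0   0   0   0   0   0   0   0   0   0   0
   0   0   0   0  12 189 194 115   0   0  63   1]
137.72376334973353 [ 62  77  71 101  96  76  61  65  66  65  95  97  82  69  74  10]
rim [369.00924721 493.72036755] [121.70205419 199.70108064]
c in uv 432.8461980378301 160.4779388084093
scope max y by x [(0.525, np.float64(-0.084)), (0.575, np.float64(-0.085)), (0.625, np.float64(-0.075)), (0.675, np.float64(-0.058)), (0.725, np.float64(-0.066))]
(596, 75, 300, 95.9) -> [-0.314, -0.405, 0.497] roll 0.009
(646.5, 61.7, 250, 95.9) -> [-0.489, -0.184, 0.5] roll 0.0
(646.5, 61.7, 195, 95.9) -> [0.0, -0.0, 0.55] roll -0.0
(646.5, 61.7, 179, 95.9) -> [0.0, -0.0, 0.16] roll -0.0
```

Call:
{"fn": "carry_out", "kwargs": {
  "commands": [-0.16,-0.2,0.25,0,-0.31,-0.4,0.5,0.009,-0.31,-0.4,0.5,0.009,-0.31,-0.4,0.5,0.009]
}}

```text
clock: 4.92
tool_pos: [0.5954, 0.0758, 0.3003]
ee_rot: [-0.162, 3.137, 0.001]
contact_force: [-0.0, -0.6, 0.9]
gripper_width: 1.0
grasp_force: 0.0
```

Call:
{"fn": "carry_out", "kwargs": {
  "commands": [-0.25,-0.1,0.25,0,-0.49,-0.184,0.5,0,-0.49,-0.184,0.5,0,-0.49,-0.184,0.5,0],
  "grip": 0.3
}}

```text
clock: 5.42
tool_pos: [0.6457, 0.063, 0.2511]
ee_rot: [-0.163, 3.136, 0.0]
contact_force: [0.6, 0.8, 0.1]
gripper_width: 0.706
grasp_force: 0.0
```

```bash
python3 - <<'E'
from h import *
info(); p=wrist(); save(p,'w2.png'); meas(p,p['W'],['chamber'])
plan((646.5,61.7,195,95.9),(646.5,61.7,179,95.9))
E
```

```text
tcp [645.7  63.  251.1] close-axis deg 96.0 tilt 0.06 j6 -1.7 t 5.42
(646.5, 61.7, 195, 95.9) -> [-0.005, -0.012, 0.566] roll 0.0003
(646.5, 61.7, 179, 95.9) -> [0.0, 0.0, 0.16] roll 0.0
```

View pics/w2.png

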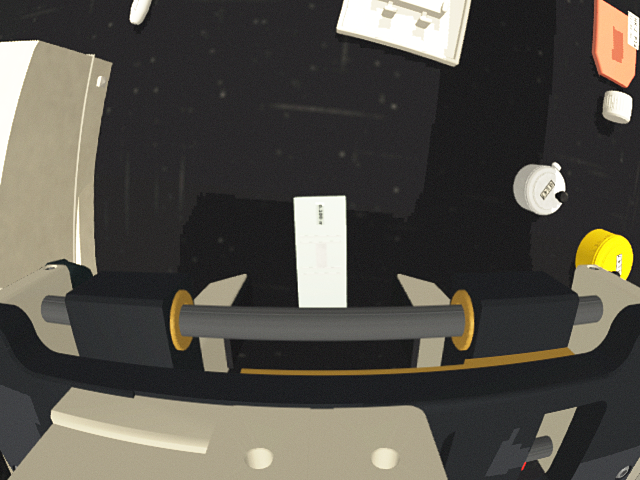

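The chamber is at (320,250), between the fingers, with its near end at row 197. It looks well centred. I'll measure it by brightness.

```bash
cat >> h.py <<'E'
def blob(p,u,v,thr=140,zmin=None):
    g=p['color'].min(2); b=(g>thr).astype(np.uint8)
    if zmin is not None: b&=(p['W'][...,2]>zmin).astype(np.uint8)
    n,l=cv2.connectedComponents(b); m=(l==l[v,u])&(p['depth']>0); P=p['W'][m]
    print('blob',m.sum(),'z',np.round(np.median(P[:,2])*1000,1),*rect(P[:,:2])); return P
E
python3 - <<'E'
from h import *
p=wrist(); P=blob(p,310,250,140)
P=blob(p,310,250,110)
print(P[:,0].min()*1000, p['W'][250,320])
E
```

```text
blob 5602 z 3.9 [646.6  62.4] [74.6 33. ] 7.5
blob 5674 z 3.9 [646.4  62. ] [74.7 33.2] 6.9
607.8366629674418 [0.64405764 0.06140604 0.00351401]
```

Call:
{"fn": "carry_out", "kwargs": {
  "commands": [0,-0.005,0.28,-0.002,0,-0.01,0.56,-0.002,0,-0.01,0.56,-0.002,0,-0.01,0.64,-0.002,0,-0.01,0.72,-0.002,0,-0.01,0.72,-0.002]
}}

```text
clock: 6.32
tool_pos: [0.6465, 0.0613, 0.1783]
ee_rot: [-0.172, 3.135, 0.0]
contact_force: [1.2, -0.3, 2.9]
gripper_width: 0.701
grasp_force: 1.4
```

Call:
{"fn": "carry_out", "kwargs": {
  "commands": [0,0,0,0,0,0,0,0,0,0,0,0,0,0,0,0,0,0,0,0,0,0,0,0],
  "grip": 1,
  "squeeze": 20
}}

```text
clock: 7.08
tool_pos: [0.6465, 0.0612, 0.1783]
ee_rot: [-0.172, 3.136, 0.0]
contact_force: [-0.3, -0.1, 5.1]
gripper_width: 0.339
grasp_force: 20.9
```

Call:
{"fn": "carry_out", "kwargs": {
  "commands": [0,0,-0.1,0,0,0,-0.25,0,0,0,-0.5,0,0,0,-0.5,0]
}}

```text
clock: 7.58
tool_pos: [0.647, 0.0612, 0.2304]
ee_rot: [-0.172, 3.132, -0.001]
contact_force: [1.0, 0.3, -0.8]
gripper_width: 0.339
grasp_force: 20.0
```

```bash
python3 - <<'E'
from h import *
info(); p=wrist(); save(p,'w3.png'); s=arm.state(); print(s['gripper_width']*92,s['grasp_force'])
p['W']=p['W']; blob(p,310,250,110)
plan((560,75,235,90),(480,98,235,82.55),(450,103.1,235,82.55),(450,103.1,205,82.55),(450,103.1,193.5,82.55))
E
```

```text
tcp [647.   61.2 230.4] close-axis deg 96.3 tilt 0.29 j6 -1.7 t 7.58
31.465448618271264 19.993706345558167
blob 6603 z 56.0 [632.6  59.1] [45.2 44.2] 6.3
(560, 75, 235, 90) -> [0.844, 0.231, -0.064] roll 0.0348
(480, 98, 235, 82.55) -> [0.8, 0.23, -0.002] roll 0.0414
(450, 103.1, 235, 82.55) -> [0.304, 0.012, -0.001] roll -0.0
(450, 103.1, 205, 82.55) -> [0.001, 0.0, 0.3] roll -0.0
(450, 103.1, 193.5, 82.55) -> [0.0, 0.0, 0.115] roll -0.0
```

View pics/w3.png

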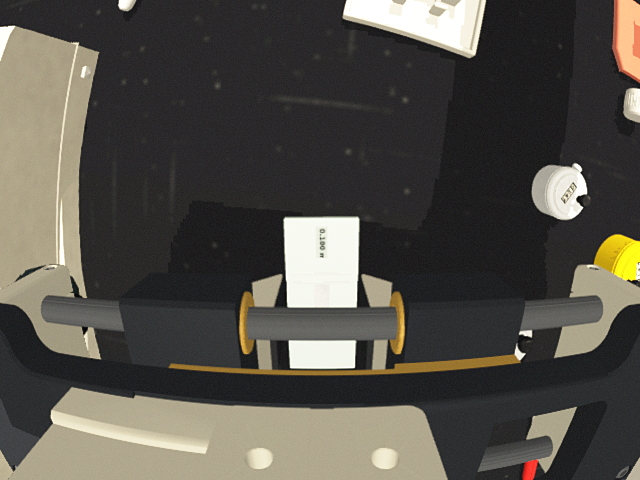

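Chamber held square between the fingers at (320,290), near end at row 217. Moving to the box.

Call:
{"fn": "carry_out", "kwargs": {
  "commands": [0.2,0.06,-0.06,0.01,0.45,0.12,-0.06,0.02,0.7,0.19,-0.06,0.03,0.84,0.23,-0.06,0.035,0.84,0.23,-0.06,0.035]
}}

```text
clock: 8.25
tool_pos: [0.5594, 0.0751, 0.233]
ee_rot: [-0.0, -3.139, -0.0]
contact_force: [0.7, 0.5, -0.9]
gripper_width: 0.345
grasp_force: 20.0
```

Call:
{"fn": "carry_out", "kwargs": {
  "commands": [0.2,0.06,0,0.01,0.4,0.12,0,0.02,0.6,0.18,0,0.03,0.8,0.23,0,0.041,0.8,0.23,0,0.041]
}}

```text
clock: 8.88
tool_pos: [0.48, 0.0981, 0.2334]
ee_rot: [-0.201, -3.134, 0.0]
contact_force: [1.1, -0.5, -0.2]
gripper_width: 0.342
grasp_force: 20.0
```

Call:
{"fn": "carry_out", "kwargs": {
  "commands": [0.15,0.01,0,0,0.25,0.01,0,0,0.304,0.012,0,0,0.304,0.012,0,0,0.304,0.012,0,0]
}}

```text
clock: 9.5
tool_pos: [0.4508, 0.103, 0.2338]
ee_rot: [0.203, 3.134, 0.0]
contact_force: [-0.4, -0.1, -0.2]
gripper_width: 0.346
grasp_force: 20.0
```

```bash
python3 - <<'E'
from h import *
info(); p=wrist(); save(p,'w4.png')
plan((450,103.1,205,82.55),(450,103.1,192.8,82.55))
E
```

```text
tcp [450.8 103.  233.8] close-axis deg 82.6 tilt 0.05 j6 -1.38 t 9.5
(450, 103.1, 205, 82.55) -> [0.008, 0.0, 0.288] roll 0.0002
(450, 103.1, 192.8, 82.55) -> [0.0, -0.0, 0.122] roll 0.0
```

View pics/w4.png

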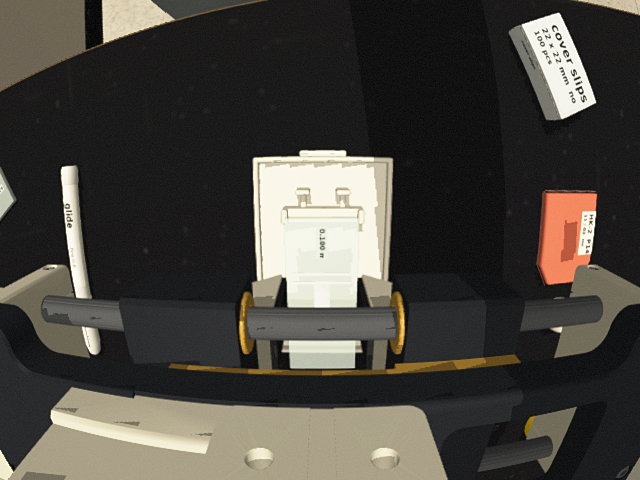

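The chamber at (321,265) lines up with the end lugs at (303,195) and (342,195). Lowering it.

Call:
{"fn": "carry_out", "kwargs": {
  "commands": [0.005,0,0.15,0,0.008,0,0.29,0,0.008,0,0.35,0,0.008,0,0.4,0,0.008,0,0.415,0,0.008,0,0.415,0,0.008,0,0.415,0]
}}

```text
clock: 10.42
tool_pos: [0.4496, 0.1032, 0.1924]
ee_rot: [0.203, 3.134, 0.0]
contact_force: [0.5, -0.2, 0.3]
gripper_width: 0.341
grasp_force: 20.0
```

```bash
python3 - <<'E'
from h import *
info(); p=wrist(); P=blob(p,310,265,110); s=arm.state(); print(s['contact_force'])
W=p['W']; print(np.round(W[225:275:8,300]*1000,1), np.round(W[225:275:8,340]*1000,1))
E
```

```text
tcp [449.6 103.2 192.4] close-axis deg 82.6 tilt 0.04 j6 -1.38 t 10.43
blob 22639 z 6.6 [419.7 106.2] [80.1 68.1] 82.7
[ 0.23823786  0.63183508 -0.21822562]
[[414.2  98.3  19.1]
 [417.8  97.8  18.3]
 [421.2  97.3  18.5]
 [425.1  96.7  17.4]
 [428.6  96.2  17.5]
 [432.1  95.7  17.8]
 [435.9  95.1  17.5]] [[416.5 115.1  18.5]
 [420.  114.7  18. ]
 [423.6 114.3  17.6]
 [427.2 113.9  17.7]
 [430.6 113.5  18.3]
 [434.3 113.1  18. ]
 [438.1 112.6  17.8]]
```

Call:
{"fn": "carry_out", "kwargs": {
  "commands": [0,0,0,0,0,0,0,0,0,0,0,0],
  "grip": 0.5
}}

```text
clock: 10.85
tool_pos: [0.4495, 0.1032, 0.1922]
ee_rot: [0.203, 3.135, 0.0]
contact_force: [0.1, -0.2, 0.0]
gripper_width: 0.498
grasp_force: 0.0
```

Call:
{"fn": "carry_out", "kwargs": {
  "commands": [0,0,-0.1,0,0,0,-0.3,0,0,0,-0.8,0,0,0,-1,0,0,0,-1,0]
}}

```text
clock: 11.48
tool_pos: [0.4498, 0.1032, 0.2941]
ee_rot: [0.203, 3.131, 0.001]
contact_force: [-0.2, 0.6, -0.3]
gripper_width: 0.504
grasp_force: 0.0
```

```bash
python3 - <<'E'
from h import *
info(); p=wrist(); save(p,'w5.png')
plan((380,20,300,82.6),(345,-60,300,90),(345,-150,300,97),(345,-230,290,104),(345,-300,280,104))
E
```

```text
tcp [449.8 103.2 294.1] close-axis deg 82.6 tilt 0.25 j6 -1.38 t 11.47
(380, 20, 300, 82.6) -> [0.58, -0.914, -0.074] roll -0.0001
(345, -60, 300, 90) -> [0.244, -0.838, -0.001] roll -0.0411
(345, -150, 300, 97) -> [-0.0, -0.9, -0.0] roll -0.0389
(345, -230, 290, 104) -> [0.098, -0.794, 0.1] roll -0.0389
(345, -300, 280, 104) -> [0.17, -0.679, 0.099] roll -0.0
```

View pics/w5.png

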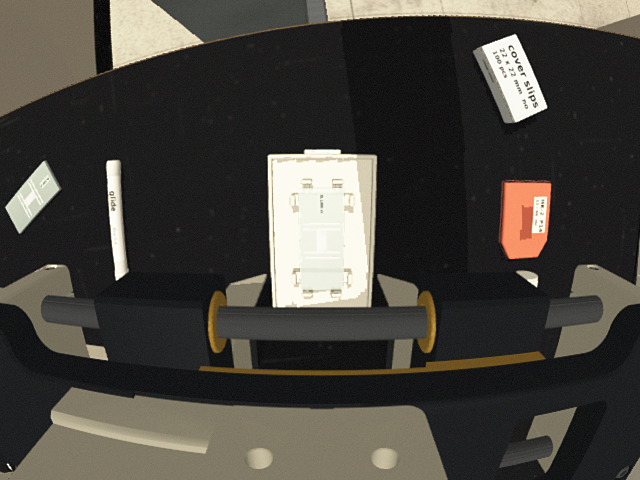

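The chamber at (321,238) lies inside all the lugs at (305,182), (338,182), (298,280) and (347,280). I'll check that it's flat, and measure the box, flask, pen and carton from here.

```bash
python3 - <<'E'
from h import *
p=wrist(); W=p['W']*1000
Q=W[195:285:3,305:340:3].reshape(-1,3); Q=Q[Q[:,2]>15]; A=np.c_[Q[:,:2]-Q[:,:2].mean(0),np.ones(len(Q))]; k=np.linalg.lstsq(A,Q[:,2],rcond=None)[0]
print('chamber plane slope deg',np.degrees(k[:2]),'z',k[2],len(Q))
meas(p,p['W'],['humid_box','carton','flask','pen'])
E
```

```text
chamber plane slope deg [-13.64530922   1.79303355] z 19.436218276760428 360
humid_box 0.92 px 322 224 11224 z% [ 3.  4. 14.] all [446.1 104.2] [120.9  78.9] -7.3 top [445.9 104.1] [120.5  78.5] -7.3
humid_box 0.16 px 511 79 3838 z% [ 4. 18. 19.] all [341.9 269. ] [67.3 49.3] 19.6 top [343.2 262.7] [62.2 36. ] 19.1
carton 0.68 px 511 80 3804 z% [ 5. 18. 19.] all [341.9 268.8] [66.6 48.8] 19.2 top [343.2 262.7] [62.2 36. ] 19.1
flask 0.79 px 524 221 3716 z% [ 4.  7. 25.] all [434.2 242. ] [147.3  78.8] 52.1 top [441.3 236.4] [147.2  60.7] 52.1
flask 0.57 px 115 217 1566 z% [ 5. 11. 12.] all [397.6 -28.6] [147.4  82.9] -66.7 top [396.8 -24.8] [139.8  81.5] -66.7
pen 0.82 px 115 217 1488 z% [ 6. 11. 12.] all [413.3 -62.6] [97.1 18.5] -8.3 top [413.7 -60.9] [97.  12.3] -10.1
```

Call:
{"fn": "carry_out", "kwargs": {
  "commands": [0.29,-0.46,-0.05,0,0.58,-0.91,-0.07,0,0.58,-0.91,-0.07,0,0.58,-0.91,-0.07,0]
}}

```text
clock: 12.28
tool_pos: [0.3807, 0.0204, 0.2991]
ee_rot: [0.205, 3.134, 0.0]
contact_force: [-0.3, 0.9, 0.3]
gripper_width: 0.502
grasp_force: 0.0
```

Call:
{"fn": "carry_out", "kwargs": {
  "commands": [0.12,-0.42,0,-0.02,0.24,-0.84,0,-0.041,0.24,-0.84,0,-0.041,0.24,-0.84,0,-0.041]
}}

```text
clock: 12.78
tool_pos: [0.3463, -0.0593, 0.2991]
ee_rot: [0.001, 3.141, 0.001]
contact_force: [0.3, 0.4, -0.4]
gripper_width: 0.496
grasp_force: 0.0
```

Call:
{"fn": "carry_out", "kwargs": {
  "commands": [0,-0.45,0,-0.02,0,-0.9,0,-0.039,0,-0.9,0,-0.039,0,-0.9,0,-0.039]
}}

```text
clock: 13.28
tool_pos: [0.346, -0.1487, 0.2989]
ee_rot: [0.192, -3.135, -0.002]
contact_force: [0.3, 0.5, 0.8]
gripper_width: 0.5
grasp_force: 0.0
```

Call:
{"fn": "carry_out", "kwargs": {
  "commands": [0.05,-0.4,0.05,-0.02,0.1,-0.79,0.1,-0.039,0.1,-0.79,0.1,-0.039,0.1,-0.79,0.1,-0.039]
}}

```text
clock: 13.78
tool_pos: [0.3454, -0.2279, 0.289]
ee_rot: [0.384, -3.117, -0.002]
contact_force: [0.7, -0.2, 0.4]
gripper_width: 0.503
grasp_force: 0.0
```

```bash
python3 - <<'E'
from h import *
info(); p=wrist(); save(p,'w6.png'); meas(p,p['W'],['cover'])
W=p['W']; m=(W[...,2]>.036)&(W[...,2]<.05)&(abs(W[...,0]-.357)<.05)&(abs(W[...,1]+.317)<.05)&(p['depth']>0); print('ridge',m.sum(),rect(W[m][:,:2]),np.median(W[m][:,2]))
E
```

```text
tcp [ 345.4 -227.9  289. ] close-axis deg 104.0 tilt 0.1 j6 -2.59 t 13.78
cover 0.75 px 191 211 11210 z% [15. 26. 43.] all [ 344.1 -313.8] [105.4  99.5] -89.7 top [ 345.7 -293.7] [75.4 44.2] -78.4
ridge 1093 (array([ 353.5, -322.5]), array([39.6, 12.4]), 13.1) 0.04336139646056844
```

View pics/w6.png

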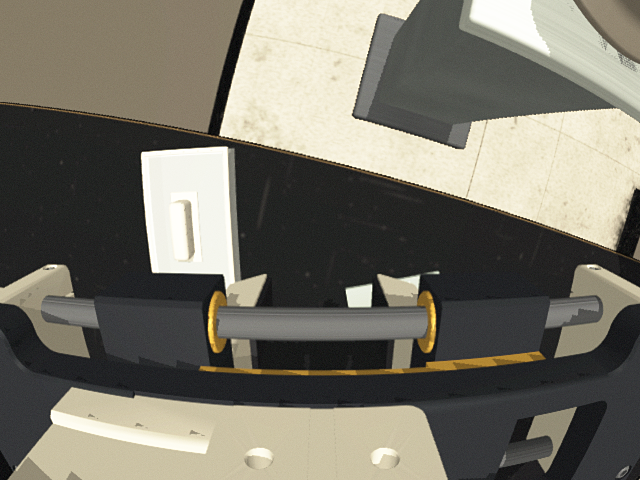

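The cover's ridge shows at (183,230) and is measured as 39.6 x 12.4 mm, matching the stated size. I'll recheck the chamber's flatness in the scene camera with a robust fit.

```bash
python3 - <<'E'
from h import *
q=arm.read_camera('scene'); W=world(q)*1000
a=np.radians(-7.45); e=np.array([np.cos(a),np.sin(a)]); n=np.array([-e[1],e[0]])
d=W[...,:2]-np.array([451,105.5]); u=d@e; v=d@n
for lo,hi in((-36,-24),(-24,-12),(-12,0),(0,12),(12,24),(24,36)):
    print(lo,[np.round(np.median(W[...,2][(u>lo)&(u<hi)&(v>b)&(v<b+9)&(q['depth']>0)]),1) for b in(-14,-5,5)])
info(); plan((353.5,-300,280,103.1),(353.5,-322.5,240,103.1),(353.5,-322.5,207,103.1))
E
```

```text
-36 [np.float64(16.7), np.float64(17.6), np.float64(17.0)]
-24 [np.float64(16.6), np.float64(18.0), np.float64(16.2)]
-12 [np.float64(18.0), np.float64(17.8), np.float64(17.6)]
0 [np.float64(17.5), np.float64(18.3), np.float64(16.7)]
12 [np.float64(17.7), np.float64(17.6), np.float64(17.2)]
24 [np.float64(17.4), np.float64(17.6), np.float64(17.2)]
tcp [ 345.4 -228.1  289.3] close-axis deg 104.1 tilt 0.03 j6 -2.59 t 13.93
(353.5, -300, 280, 103.1) -> [0.096, -0.717, 0.092] roll 0.0055
(353.5, -322.5, 240, 103.1) -> [0.051, -0.219, 0.4] roll -0.0
(353.5, -322.5, 207, 103.1) -> [-0.0, -0.0, 0.33] roll -0.0
```

Chamber is flat at about 18 mm top, so it's seated. Moving on to the cover.

Call:
{"fn": "carry_out", "kwargs": {
  "commands": [0.05,-0.36,0.05,0.005,0.1,-0.72,0.09,0.0055,0.1,-0.72,0.09,0.0055,0.1,-0.72,0.09,0.0055]
}}

```text
clock: 14.42
tool_pos: [0.3528, -0.3006, 0.2801]
ee_rot: [0.357, -3.121, -0.002]
contact_force: [-0.9, 0.4, -0.5]
gripper_width: 0.504
grasp_force: 0.0
```

Call:
{"fn": "carry_out", "kwargs": {
  "commands": [0.05,-0.22,0.2,0,0.05,-0.22,0.4,0,0.05,-0.22,0.4,0,0.05,-0.22,0.4,0]
}}

```text
clock: 14.92
tool_pos: [0.3533, -0.3236, 0.2409]
ee_rot: [-0.358, 3.121, -0.0]
contact_force: [0.3, -0.2, 0.8]
gripper_width: 0.501
grasp_force: 0.0
```

```bash
python3 - <<'E'
from h import *
info(); p=wrist(); W=p['W']; m=(W[...,2]>.036)&(W[...,2]<.05)&(abs(W[...,0]-.354)<.03)&(abs(W[...,1]+.322)<.02)&(p['depth']>0); print('ridge',m.sum(),rect(W[m][:,:2]),np.median(W[m][:,2]))
plan((353.5,-322.5,207,103.1))
E
```

```text
tcp [ 353.3 -323.6  240.9] close-axis deg 103.1 tilt 0.02 j6 -2.7 t 14.93
ridge 1492 (array([ 350.8, -324. ]), array([34.1, 11.9]), 13.8) 0.043533320823080965
(353.5, -322.5, 207, 103.1) -> [-0.004, 0.013, 0.341] roll -0.0002
```

Call:
{"fn": "carry_out", "kwargs": {
  "commands": [0,0.005,0.15,0,0,0.005,0.28,-0.002,0,0.005,0.34,-0.002,0,0.005,0.34,-0.002,0,0.005,0.34,-0.002]
}}

```text
clock: 15.6
tool_pos: [0.3531, -0.3239, 0.2065]
ee_rot: [-0.366, 3.12, -0.001]
contact_force: [-0.1, 0.4, -0.2]
gripper_width: 0.499
grasp_force: 0.0
```

Call:
{"fn": "carry_out", "kwargs": {
  "commands": [0,0,0,0,0,0,0,0,0,0,0,0,0,0,0,0,0,0,0,0,0,0,0,0],
  "grip": 1,
  "squeeze": 30
}}

```text
clock: 16.35
tool_pos: [0.3529, -0.3238, 0.2062]
ee_rot: [-0.366, 3.12, 0.0]
contact_force: [-0.2, 1.0, 1.8]
gripper_width: 0.128
grasp_force: 30.0
```

Call:
{"fn": "carry_out", "kwargs": {
  "commands": [0,0,-0.1,0,0,0,-0.3,0,0,0,-0.5,0,0,0,-0.65,0,0,0,-0.65,0]
}}

```text
clock: 16.98
tool_pos: [0.3531, -0.324, 0.2725]
ee_rot: [-0.366, 3.119, -0.004]
contact_force: [-0.4, 0.1, 0.4]
gripper_width: 0.129
grasp_force: 30.0
```

```bash
python3 - <<'E'
from h import *
info(); s=arm.state(); print(s['gripper_width']*92,s['grasp_force'])
plan((345,-230,275,103.5),(345,-150,275,97),(345,-60,275,90),(380,20,275,82.6),(450,103.1,275,82.55))
E
```

```text
tcp [ 353.1 -324.   272.5] close-axis deg 103.4 tilt 0.17 j6 -2.71 t 16.98
11.870316411596988 29.97830182313919
(345, -230, 275, 103.5) -> [-0.138, 0.933, -0.027] roll -0.0006
(345, -150, 275, 97) -> [-0.187, 0.778, -0.002] roll 0.0361
(345, -60, 275, 90) -> [-0.11, 0.893, -0.002] roll 0.0389
(380, 20, 275, 82.6) -> [-0.35, 0.8, -0.002] roll 0.0411
(450, 103.1, 275, 82.55) -> [-0.587, 0.914, -0.002] roll 0.0003
```

Call:
{"fn": "carry_out", "kwargs": {
  "commands": [-0.03,0.2,0,0,-0.07,0.45,-0.03,0,-0.1,0.7,-0.03,0,-0.14,0.93,-0.03,0,-0.14,0.93,-0.03,0]
}}

```text
clock: 17.6
tool_pos: [0.3448, -0.2287, 0.2739]
ee_rot: [0.368, -3.119, -0.002]
contact_force: [-0.8, -0.9, -0.5]
gripper_width: 0.129
grasp_force: 30.0
```

Call:
{"fn": "carry_out", "kwargs": {
  "commands": [-0.05,0.2,0,0.01,-0.1,0.4,0,0.02,-0.14,0.6,0,0.03,-0.19,0.78,0,0.036,-0.19,0.78,0,0.036]
}}

```text
clock: 18.23
tool_pos: [0.3457, -0.1495, 0.2742]
ee_rot: [-0.192, 3.136, -0.0]
contact_force: [-0.4, -0.6, 1.0]
gripper_width: 0.126
grasp_force: 30.0
```

Call:
{"fn": "carry_out", "kwargs": {
  "commands": [-0.03,0.22,0,0.01,-0.06,0.45,0,0.02,-0.08,0.67,0,0.03,-0.11,0.89,0,0.039,-0.11,0.89,0,0.039]
}}

```text
clock: 18.85
tool_pos: [0.3461, -0.0601, 0.2743]
ee_rot: [-0.0, 3.141, -0.0]
contact_force: [-0.4, -0.6, 0.2]
gripper_width: 0.126
grasp_force: 30.0
```

Call:
{"fn": "carry_out", "kwargs": {
  "commands": [-0.09,0.2,0,0.01,-0.18,0.4,0,0.02,-0.26,0.6,0,0.03,-0.35,0.8,0,0.041,-0.35,0.8,0,0.041]
}}

```text
clock: 19.48
tool_pos: [0.3818, 0.0194, 0.2742]
ee_rot: [0.202, 3.134, -0.0]
contact_force: [-0.5, 0.1, -0.6]
gripper_width: 0.129
grasp_force: 30.0
```

Call:
{"fn": "carry_out", "kwargs": {
  "commands": [-0.15,0.23,0,0,-0.3,0.46,0,0,-0.44,0.69,0,0,-0.59,0.91,0,0,-0.59,0.91,0,0,-0.59,0.91,0,0]
}}

```text
clock: 20.23
tool_pos: [0.4509, 0.1011, 0.2739]
ee_rot: [-0.205, -3.134, 0.001]
contact_force: [0.7, 0.2, -0.4]
gripper_width: 0.128
grasp_force: 30.0
```

```bash
python3 - <<'E'
from h import *
info(); p=wrist(); save(p,'w7.png'); W=p['W']
meas(p,W,['humid_box','cover'])
plan((449.6,103.1,222,82.55),(449.6,103.1,211,82.55))
E
```

```text
tcp [450.9 101.1 273.9] close-axis deg 82.5 tilt 0.07 j6 -1.38 t 20.23
humid_box 0.63 px 324 165 2918 z% [3. 4. 9.] all [395.2 109.5] [80.  19.3] 84.0 top [395.6 110.6] [77.9 19. ] 82.7
cover 0.6 px 321 236 15547 z% [ 93.  94. 111.] all [444.4  92.4] [96.4 83.2] -7.4 top [445.2 101.4] [95.7 64.8] -7.4
(449.6, 103.1, 222, 82.55) -> [0.014, 0.015, 0.522] roll -0.0005
(449.6, 103.1, 211, 82.55) -> [-0.0, 0.0, 0.11] roll -0.0
```

View pics/w7.png

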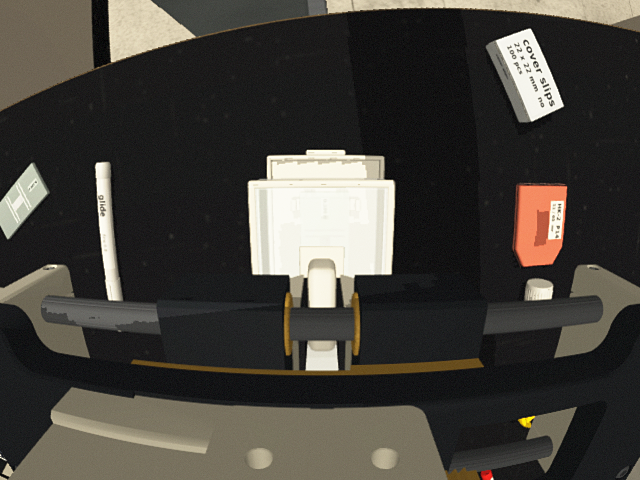

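The cover at (321,228) is held square to the box. The box's near rim is centred at column 325, so I need to go about 2 mm in +y.

Call:
{"fn": "carry_out", "kwargs": {
  "commands": [0.005,0.02,0.15,0,0.01,0.022,0.3,0,0.01,0.022,0.45,0,0.01,0.022,0.52,0,0.01,0.022,0.52,0,0.01,0.022,0.52,0]
}}

```text
clock: 21.12
tool_pos: [0.4507, 0.1046, 0.2227]
ee_rot: [0.206, 3.134, 0.0]
contact_force: [-0.7, -0.2, -0.9]
gripper_width: 0.128
grasp_force: 30.0
```

```bash
python3 - <<'E'
from h import *
info(); p=wrist(); W=p['W']; meas(p,W,['humid_box','cover'])
plan((450,103.3,210.5,82.55))
E
```

```text
tcp [450.7 104.6 222.7] close-axis deg 82.5 tilt 0.05 j6 -1.38 t 21.12
humid_box 0.58 px 316 168 3452 z% [3. 5. 9.] all [401.2  97. ] [98.1 52.7] -63.0 top [401.4  97.3] [97.8 52.1] -63.0
humid_box 0.3 px 321 236 15523 z% [41. 43. 60.] all [446.  109.2] [95.8 73.7] -7.3 top [445.1 105. ] [95.1 64.3] -7.3
cover 0.9 px 321 236 15441 z% [41. 43. 60.] all [446.  108.9] [95.8 73. ] -7.3 top [445.5 104.9] [95.8 65. ] -7.3
(450, 103.3, 210.5, 82.55) -> [0.005, -0.014, 0.122] roll -0.0003
```

Call:
{"fn": "carry_out", "kwargs": {
  "commands": [0.005,-0.013,0.03,0,0.005,-0.013,0.06,0,0.005,-0.013,0.09,0,0.005,-0.013,0.11,0,0.005,-0.013,0.123,0,0.005,-0.013,0.123,0,0.005,-0.013,0.123,0]
}}

```text
clock: 22.15
tool_pos: [0.4498, 0.1034, 0.2102]
ee_rot: [0.205, 3.135, 0.0]
contact_force: [-1.9, -0.1, 4.6]
gripper_width: 0.127
grasp_force: 30.0
```

Call:
{"fn": "carry_out", "kwargs": {
  "commands": [0,0,0,0,0,0,0,0,0,0,0,0],
  "grip": 0.6
}}

```text
clock: 22.52
tool_pos: [0.4499, 0.1034, 0.2098]
ee_rot: [0.205, 3.135, 0.0]
contact_force: [0.4, 0.1, -0.2]
gripper_width: 0.383
grasp_force: 0.0
```

Call:
{"fn": "carry_out", "kwargs": {
  "commands": [0,0,-0.1,0,0,0,-0.3,0,0,0,-0.8,0,0,0,-1,0,0,0,-1,0]
}}

```text
clock: 23.15
tool_pos: [0.4502, 0.1035, 0.3117]
ee_rot: [0.205, 3.131, 0.001]
contact_force: [0.1, -0.4, -0.4]
gripper_width: 0.399
grasp_force: 0.0
```

```bash
python3 - <<'E'
from h import *
info(); p=wrist(); save(p,'w8.png'); W=p['W']; meas(p,W,['humid_box','cover','carton','flask','pen'])
E
```

```text
tcp [450.2 103.5 311.7] close-axis deg 82.5 tilt 0.25 j6 -1.38 t 23.15
humid_box 0.88 px 323 184 2258 z% [ 3.  8. 10.] all [436.7 104.7] [101.7  80.5] -8.0 top [436.9 104.8] [101.9  78.4] -7.6
cover 0.64 px 321 233 12317 z% [29. 30. 47.] all [450.7 104.2] [107.7  67.5] -7.4 top [450.5 103. ] [107.7  65.2] -7.3
carton 0.74 px 499 81 3400 z% [ 5. 18. 19.] all [342.2 268.6] [66.6 48.2] 20.1 top [343.1 262.7] [62.1 35.8] 19.7
flask 0.75 px 514 219 3689 z% [ 5.  7. 25.] all [467.7 224.7] [146.8  94.6] 84.8 top [444.7 236.8] [155.5  69.4] 49.4
pen 0.89 px 126 218 1512 z% [ 6. 11. 13.] all [402.7 -29.9] [157.3  89. ] -64.1 top [401.  -26.6] [149.9  89. ] -64.1
```

View pics/w8.png

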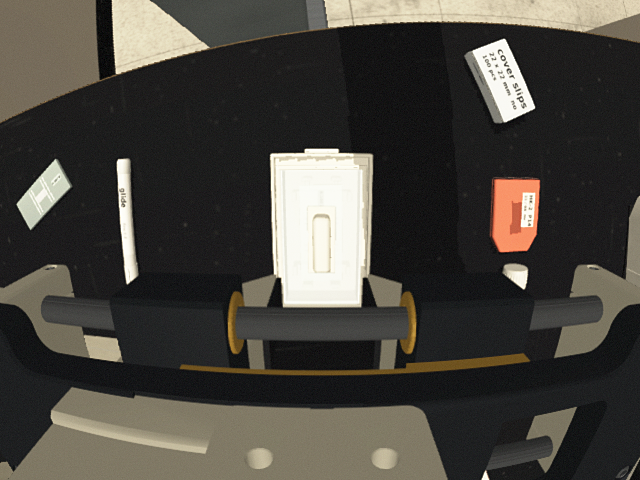

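The cover is inside the rim at (321,230), with its top at z = 30 mm, so it sits fully on the floor. Carton next, at (500,80) in the image.

```bash
python3 - <<'E'
from h import *
plan((405,180,300,95),(350,240,280,109.5),(343.1,262.7,220,109.5),(343.1,262.7,182,109.5))
E
```

```text
(405, 180, 300, 95) -> [0.543, 0.701, 0.09] roll -0.0695
(350, 240, 280, 109.5) -> [0.495, 0.646, 0.201] roll -0.0806
(343.1, 262.7, 220, 109.5) -> [-0.012, 0.237, 0.6] roll -0.0
(343.1, 262.7, 182, 109.5) -> [-0.001, 0.0, 0.38] roll -0.0
```

Call:
{"fn": "carry_out", "kwargs": {
  "commands": [0.27,0.35,0.05,-0.035,0.54,0.7,0.09,-0.07,0.54,0.7,0.09,-0.07,0.54,0.7,0.09,-0.07],
  "grip": 0.35
}}

```text
clock: 23.95
tool_pos: [0.4057, 0.1798, 0.3006]
ee_rot: [0.139, -3.138, 0.0]
contact_force: [0.6, -0.2, 0.7]
gripper_width: 0.652
grasp_force: 0.0
```

Call:
{"fn": "carry_out", "kwargs": {
  "commands": [0.25,0.32,0.1,-0.04,0.5,0.65,0.2,-0.08,0.5,0.65,0.2,-0.08,0.5,0.65,0.2,-0.08]
}}

```text
clock: 24.45
tool_pos: [0.3509, 0.2396, 0.2811]
ee_rot: [-0.529, 3.096, -0.0]
contact_force: [0.1, 0.5, 0.8]
gripper_width: 0.648
grasp_force: 0.0
```

Call:
{"fn": "carry_out", "kwargs": {
  "commands": [0,0.12,0.3,0,-0.01,0.24,0.6,0,-0.01,0.24,0.6,0,-0.01,0.24,0.6,0]
}}

```text
clock: 24.95
tool_pos: [0.3439, 0.2626, 0.2217]
ee_rot: [-0.53, 3.095, 0.0]
contact_force: [-1.3, -0.3, -0.2]
gripper_width: 0.643
grasp_force: 0.0
```

```bash
python3 - <<'E'
from h import *
info(); p=wrist(); save(p,'w9.png'); W=p['W']; meas(p,W,['carton'])
m=(W[...,2]>.014)&(W[...,2]<.022)&(abs(W[...,0]-.343)<.05)&(abs(W[...,1]-.263)<.04)&(p['depth']>0); print(m.sum(),rect(W[m][:,:2]))
plan((343.1,262.7,182,109.5))
E
```

```text
tcp [343.9 262.6 221.7] close-axis deg 109.4 tilt 0.07 j6 -1.43 t 24.95
carton 0.6 px 323 258 6102 z% [14. 18. 19.] all [337.9 261.9] [53.4 36.6] 18.1 top [336.8 260.6] [49.6 34.4] 19.7
5863 (array([336.7, 260.7]), array([49.6, 34.5]), 19.9)
(343.1, 262.7, 182, 109.5) -> [0.007, 0.001, 0.401] roll -0.0004
```

View pics/w9.png

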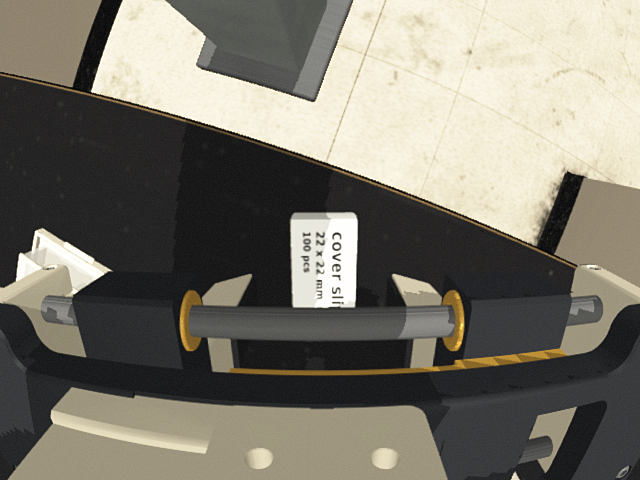

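The carton at (324,262) is centred between the fingers. Grasping.

Call:
{"fn": "carry_out", "kwargs": {
  "commands": [0.007,0.003,0.15,0,0.007,0.003,0.3,0,0.007,0.003,0.39,0,0.007,0.003,0.39,0,0.007,0.003,0.39,0]
}}

```text
clock: 25.68
tool_pos: [0.3423, 0.2633, 0.1825]
ee_rot: [-0.532, 3.095, 0.001]
contact_force: [0.7, 0.1, 0.5]
gripper_width: 0.651
grasp_force: 0.0
```

Call:
{"fn": "carry_out", "kwargs": {
  "commands": [0,0,0,0,0,0,0,0,0,0,0,0,0,0,0,0,0,0,0,0],
  "grip": 1,
  "squeeze": 15
}}

```text
clock: 26.3
tool_pos: [0.3421, 0.2632, 0.182]
ee_rot: [-0.532, 3.096, 0.0]
contact_force: [-0.2, -0.3, 2.8]
gripper_width: 0.37
grasp_force: 15.0
```

Call:
{"fn": "carry_out", "kwargs": {
  "commands": [0,0,-0.1,0,0,0,-0.3,0,0,0,-0.6,0,0,0,-0.7,0,0,0,-0.7,0]
}}

```text
clock: 26.92
tool_pos: [0.3421, 0.2632, 0.2524]
ee_rot: [-0.532, 3.095, 0.001]
contact_force: [-0.7, 0.1, -0.6]
gripper_width: 0.375
grasp_force: 15.0
```

```bash
python3 - <<'E'
from h import *
info(); s=arm.state(); print(s['gripper_width']*92,s['grasp_force'])
plan((405,220,252,95),(461.3,189.4,252,82.55))
E
```

```text
tcp [342.1 263.2 252.4] close-axis deg 109.5 tilt 0.09 j6 -1.43 t 26.93
34.52803234018624 14.999936074018478
(405, 220, 252, 95) -> [-0.449, -0.617, 0.004] roll 0.0806
(461.3, 189.4, 252, 82.55) -> [-0.534, -0.354, 0.001] roll 0.0692
```

Call:
{"fn": "carry_out", "kwargs": {
  "commands": [-0.12,-0.16,0,0.02,-0.23,-0.32,0,0.04,-0.35,-0.48,0,0.06,-0.45,-0.62,0,0.08,-0.45,-0.62,0,0.08]
}}

```text
clock: 27.55
tool_pos: [0.4061, 0.2191, 0.2516]
ee_rot: [0.136, -3.139, -0.0]
contact_force: [-0.2, 0.3, -1.3]
gripper_width: 0.375
grasp_force: 15.0
```

Call:
{"fn": "carry_out", "kwargs": {
  "commands": [-0.14,-0.09,0,0.02,-0.28,-0.18,0,0.035,-0.42,-0.27,0,0.05,-0.53,-0.35,0,0.069,-0.53,-0.35,0,0.069,-0.53,-0.35,0,0.069]
}}

```text
clock: 28.3
tool_pos: [0.4609, 0.1896, 0.2518]
ee_rot: [-0.2, -3.135, 0.0]
contact_force: [-0.2, 0.1, -0.3]
gripper_width: 0.373
grasp_force: 15.0
```

```bash
python3 - <<'E'
from h import *
info(); p=wrist(); save(p,'w10.png')
plan((461.3,189.4,200,82.55),(461.3,189.4,182.3,82.55))
E
```

```text
tcp [460.9 189.6 251.8] close-axis deg 82.7 tilt 0.04 j6 -1.21 t 28.3
(461.3, 189.4, 200, 82.55) -> [-0.006, -0.002, 0.518] roll 0.0009
(461.3, 189.4, 182.3, 82.55) -> [-0.0, 0.0, 0.177] roll -0.0
```

View pics/w10.png

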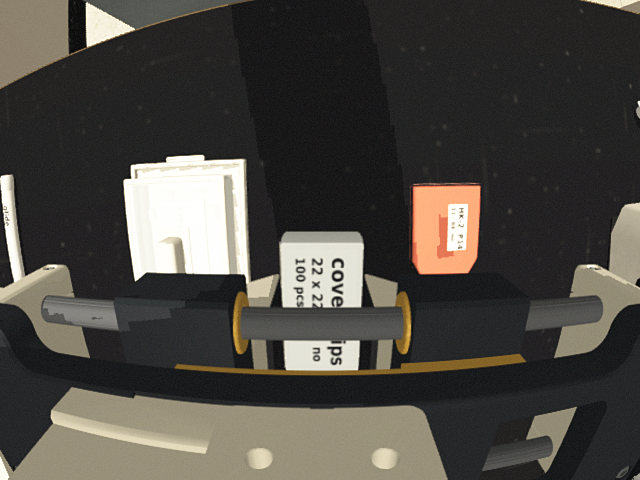

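The carton at (322,290) hangs midway between the box (right edge at column 247) and the flask (left edge at 412).

Call:
{"fn": "carry_out", "kwargs": {
  "commands": [-0.005,0,0.2,0,-0.005,0,0.4,0,-0.005,0,0.55,0,-0.005,0,0.65,0,-0.005,0,0.693,0,-0.005,0,0.693,0]
}}

```text
clock: 29.1
tool_pos: [0.4617, 0.1896, 0.1827]
ee_rot: [0.2, 3.135, 0.0]
contact_force: [-0.9, -0.5, -0.5]
gripper_width: 0.376
grasp_force: 15.0
```

Call:
{"fn": "carry_out", "kwargs": {
  "commands": [0,0,0,0,0,0,0,0,0,0,0,0],
  "grip": 0.55
}}

```text
clock: 29.48
tool_pos: [0.4617, 0.1896, 0.1829]
ee_rot: [0.2, 3.135, 0.0]
contact_force: [-0.6, -0.7, 0.0]
gripper_width: 0.449
grasp_force: 0.0
```

Call:
{"fn": "carry_out", "kwargs": {
  "commands": [0,0,-0.1,0,0,0,-0.3,0,0,0,-0.7,0,0,0,-1,0,0,0,-1,0]
}}

```text
clock: 30.1
tool_pos: [0.4621, 0.1897, 0.2854]
ee_rot: [0.2, 3.13, 0.003]
contact_force: [-0.6, -0.4, -0.2]
gripper_width: 0.45
grasp_force: 0.0
```

```bash
python3 - <<'E'
from h import *
info(); p=wrist(); meas(p,p['W'],['carton','flask'])
q=arm.read_camera('scene'); meas(q,world(q),['carton','tally'])
plan((540,185,290,80),(610,182,300,80))
E
```

```text
tcp [462.1 189.7 285.4] close-axis deg 82.7 tilt 0.33 j6 -1.21 t 30.1
carton 0.88 px 320 240 4329 z% [16. 18. 19.] all [464.6 189.1] [66.8 35.4] -8.0 top [462.6 189.1] [62. 34.] -7.4
flask 0.87 px 429 216 4780 z% [ 6.  7. 25.] all [457.4 271.5] [63.7 46.3] -4.2 top [448.8 272.3] [28.2 12.4] -3.3
tally 0.92 px 240 342 434 z% [ 3. 27. 37.] all [681.  181.3] [47.1 41.9] 40.4 top [682.3 183.4] [42.1 40.7] 44.0
tally 0.68 px 266 390 459 z% [ 8. 27. 34.] all [630.9 281.3] [48.3 42.5] -22.4 top [628.5 282.1] [41.2 40.7] 47.7
tally 0.59 px 288 351 225 z% [ 8. 21. 26.] all [585.8 206.8] [31.8 31.1] 1.1 top [585.6 206.7] [30.8 30.2] 20.2
(540, 185, 290, 80) -> [-0.786, 0.056, -0.085] roll 0.0149
(610, 182, 300, 80) -> [-0.694, 0.092, -0.101] roll -0.0
```

Call:
{"fn": "carry_out", "kwargs": {
  "commands": [-0.4,0.03,-0.04,0,-0.8,0.06,-0.09,-0.07,-0.8,0.06,-0.09,-0.07,-0.8,0.06,-0.09,-0.07],
  "grip": 0.2
}}

```text
clock: 30.9
tool_pos: [0.541, 0.1852, 0.2905]
ee_rot: [0.142, -3.136, 0.0]
contact_force: [-0.1, -0.6, -1.1]
gripper_width: 0.789
grasp_force: 0.0
```

```bash
python3 - <<'E'
from h import *
info(); plan((615,182,285,95),(680,180,285,95))
E
```

```text
tcp [541.  185.2 290.5] close-axis deg 95.2 tilt 0.16 j6 -1.47 t 30.9
(615, 182, 285, 95) -> [-0.734, -0.099, 0.053] roll 0.0011
(680, 180, 285, 95) -> [-0.646, -0.077, -0.002] roll -0.0
```

Call:
{"fn": "carry_out", "kwargs": {
  "commands": [-0.37,-0.05,0.03,0,-0.73,-0.1,0.05,0,-0.73,-0.1,0.05,0,-0.73,-0.1,0.05,0]
}}

```text
clock: 31.4
tool_pos: [0.6141, 0.1823, 0.286]
ee_rot: [0.144, -3.136, 0.0]
contact_force: [-0.0, 0.8, -0.1]
gripper_width: 0.794
grasp_force: 0.0
```

Call:
{"fn": "carry_out", "kwargs": {
  "commands": [-0.32,-0.04,0,0,-0.65,-0.08,0,0,-0.65,-0.08,0,0,-0.65,-0.08,0,0]
}}

```text
clock: 31.9
tool_pos: [0.6795, 0.1804, 0.2864]
ee_rot: [0.145, -3.136, -0.0]
contact_force: [-0.8, 0.4, -0.4]
gripper_width: 0.803
grasp_force: 0.0
```

```bash
python3 - <<'E'
from h import *
info(); p=wrist(); save(p,'w11.png'); W=p['W']; meas(p,W,['tally'])
m=(W[...,2]>.02)&(W[...,2]<.045)&(abs(W[...,0]-.68)<.04)&(abs(W[...,1]-.18)<.04)&(p['depth']>0); print(m.sum(),rect(W[m][:,:2]))
c,r=cv2.minEnclosingCircle((W[m&(W[...,2]<.031)&(W[...,2]>.025)][:,:2]*1000).astype(np.float32)); print(c,r)
E
```

```text
tcp [679.5 180.4 286.4] close-axis deg 95.3 tilt 0.11 j6 -1.51 t 31.9
tally 0.92 px 318 247 3406 z% [14. 28. 39.] all [677.6 178.9] [48.2 43.4] -7.4 top [681.1 178.7] [42.4 41.4] 79.3
tally 0.71 px 369 110 1949 z% [13. 21. 29.] all [583.4 204.2] [35.6 34.5] -78.7 top [584.3 202.9] [32.2 31.8] -82.8
tally 0.57 px 466 187 3332 z% [ 9. 28. 39.] all [629.8 279.4] [48.6 45.4] -10.4 top [626.9 278.4] [42.6 42.4] 7.6
3137 (array([681.6, 179.1]), array([43. , 42.9]), -83.9)
(681.6912841796875, 178.83126831054688) 21.749034881591797
```

View pics/w11.png

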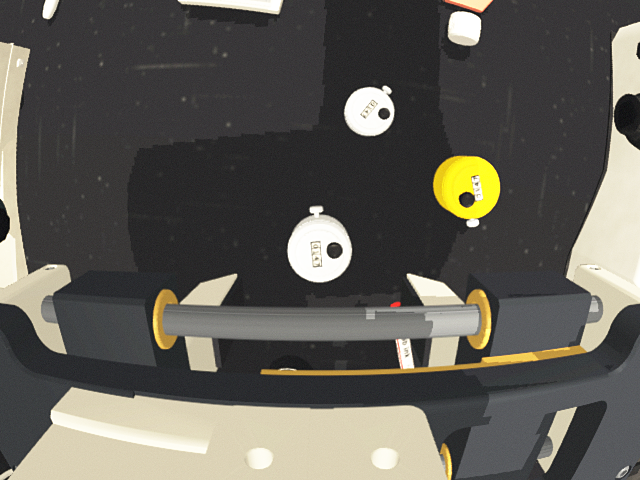

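The target tally is at (320,248) with its knob pointing towards the robot at (317,210). The smaller one is at (370,110) and the yellow one at (467,187). A red pen end is near (396,304), so I'll check its clearance to the fingers.

```bash
python3 - <<'E'
from h import *
p=wrist(); W=p['W']; c=p['color'].astype(int); m=(c[...,0]>c[...,1]+70)&(c[...,2]<90)&(c[...,1]<90)&(p['depth']>0)&(W[...,2]<.03)&(W[...,0]>.66)
print(m.sum(),W[m].min(0),W[m].max(0)); i=W[m][:,0].argmin(); print(W[m][i])
plan((681.6,179,215,95),(681.6,179,182,95))
E
```

```text
42 [ 0.72352567  0.23821795 -0.00154252] [0.72801685 0.24641556 0.00834701]
[0.72352567 0.24443551 0.00405949]
(681.6, 179, 215, 95) -> [-0.017, -0.016, 0.719] roll 0.0017
(681.6, 179, 182, 95) -> [-0.0, -0.0, 0.33] roll -0.0
```

Red pen is clear (x ≥ 0.72, y ≥ 0.238).

Call:
{"fn": "carry_out", "kwargs": {
  "commands": [-0.02,-0.016,0.35,0,-0.02,-0.016,0.72,0,-0.02,-0.016,0.72,0,-0.02,-0.016,0.72,0],
  "grip": 0.36
}}

```text
clock: 32.55
tool_pos: [0.6832, 0.1789, 0.2164]
ee_rot: [-0.145, 3.136, 0.0]
contact_force: [-0.1, 0.7, -0.7]
gripper_width: 0.64
grasp_force: 0.0
```

Call:
{"fn": "carry_out", "kwargs": {
  "commands": [0,0,0.15,0,0,0,0.3,0,0,0,0.33,0,0,0,0.33,0,0,0,0.33,0]
}}

```text
clock: 33.17
tool_pos: [0.6831, 0.1787, 0.1821]
ee_rot: [-0.145, 3.137, 0.0]
contact_force: [0.1, -0.4, 0.3]
gripper_width: 0.638
grasp_force: 0.0
```

Call:
{"fn": "carry_out", "kwargs": {
  "commands": [0,0,0,0,0,0,0,0,0,0,0,0,0,0,0,0,0,0,0,0],
  "grip": 1,
  "squeeze": 20
}}

```text
clock: 33.8
tool_pos: [0.683, 0.1787, 0.182]
ee_rot: [-0.145, 3.138, 0.0]
contact_force: [-1.2, 0.3, 2.1]
gripper_width: 0.462
grasp_force: 20.0
```

Call:
{"fn": "carry_out", "kwargs": {
  "commands": [0,0,-0.1,0,0,0,-0.3,0,0,0,-0.6,0,0,0,-0.9,0,0,0,-0.9,0]
}}

```text
clock: 34.42
tool_pos: [0.6836, 0.1788, 0.2759]
ee_rot: [-0.144, 3.131, 0.001]
contact_force: [-0.3, -0.3, -1.3]
gripper_width: 0.461
grasp_force: 20.0
```

```bash
python3 - <<'E'
from h import *
info(); s=arm.state(); print(s['gripper_width']*92,s['grasp_force'])
p=wrist(); save(p,'w12.png'); W=p['W']
# target: box frame (2,-89)
a=np.radians(-7.45); e=np.array([np.cos(a),np.sin(a)]); n=np.array([-e[1],e[0]]); t=np.array([450,103.1])-88*n; print(t, t+2*e)
plan((595,150,285,95),(520,105,285,90),(480,50,285,85),(440,16,285,82.55))
E
```

```text
tcp [683.6 178.8 275.9] close-axis deg 95.3 tilt 0.43 j6 -1.52 t 34.42
42.42863844790185 19.99982625246048
[438.58983695  15.84286173] [440.57295373  15.58353984]
(595, 150, 285, 95) -> [0.903, -0.205, -0.119] roll 0.0016
(520, 105, 285, 90) -> [0.786, -0.383, -0.003] roll 0.0278
(480, 50, 285, 85) -> [0.4, -0.55, -0.001] roll 0.0278
(440, 16, 285, 82.55) -> [0.369, -0.374, -0.001] roll 0.0136
```

The tally is held at 42.4 mm opening. Carrying it to the pen side.

Call:
{"fn": "carry_out", "kwargs": {
  "commands": [0.2,-0.05,-0.05,0,0.45,-0.1,-0.1,0,0.7,-0.16,-0.12,0,0.9,-0.2,-0.12,0,0.9,-0.2,-0.12,0]
}}

```text
clock: 35.1
tool_pos: [0.594, 0.1502, 0.2825]
ee_rot: [0.144, -3.135, 0.0]
contact_force: [-0.3, 0.9, -1.3]
gripper_width: 0.463
grasp_force: 20.0
```

Call:
{"fn": "carry_out", "kwargs": {
  "commands": [0.2,-0.1,0,0.01,0.4,-0.2,0,0.015,0.6,-0.3,0,0.02,0.79,-0.38,0,0.028,0.79,-0.38,0,0.028]
}}

```text
clock: 35.72
tool_pos: [0.5199, 0.1051, 0.2832]
ee_rot: [0.006, -3.14, -0.0]
contact_force: [0.8, -0.2, -1.0]
gripper_width: 0.467
grasp_force: 20.0
```

Call:
{"fn": "carry_out", "kwargs": {
  "commands": [0.13,-0.18,0,0.01,0.27,-0.36,0,0.02,0.4,-0.55,0,0.028,0.4,-0.55,0,0.028]
}}

```text
clock: 36.22
tool_pos: [0.4808, 0.0497, 0.2835]
ee_rot: [0.133, 3.139, 0.0]
contact_force: [-1.1, 0.5, -1.1]
gripper_width: 0.464
grasp_force: 20.0
```

Call:
{"fn": "carry_out", "kwargs": {
  "commands": [0.12,-0.12,0,0,0.24,-0.24,0,0.01,0.35,-0.37,0,0.014,0.35,-0.37,0,0.014,0.35,-0.37,0,0.014]
}}

```text
clock: 36.85
tool_pos: [0.4425, 0.0161, 0.2839]
ee_rot: [0.201, 3.134, 0.0]
contact_force: [-0.8, 0.4, -1.0]
gripper_width: 0.461
grasp_force: 20.0
```

```bash
python3 - <<'E'
from h import *
info(); p=wrist(); save(p,'w12.png'); meas(p,p['W'],['pen'])
plan((442,15.4,220,82.55),(442,15.4,182.3,82.55))
E
```

```text
tcp [442.5  16.1 283.9] close-axis deg 82.7 tilt 0.06 j6 -1.58 t 36.85
pen 0.81 px 210 210 1912 z% [ 7. 11. 12.] all [414.5 -60. ] [85.9 61.6] -41.6 top [412.7 -58.4] [81.1 61.6] -41.6
(442, 15.4, 220, 82.55) -> [0.005, -0.01, 0.637] roll 0.0008
(442, 15.4, 182.3, 82.55) -> [0.0, -0.0, 0.377] roll -0.0
```

View pics/w12.png

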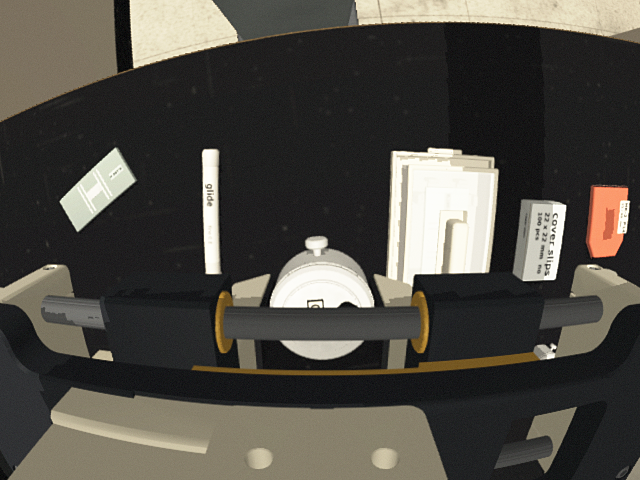

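The tally at (322,305) hangs between the pen (column 210) and the box (left edge at 390). Lowering it.

Call:
{"fn": "carry_out", "kwargs": {
  "commands": [0.005,-0.01,0.2,0,0.005,-0.01,0.4,0,0.005,-0.01,0.64,0,0.005,-0.01,0.64,0]
}}

```text
clock: 37.45
tool_pos: [0.4413, 0.0156, 0.2184]
ee_rot: [-0.2, -3.132, -0.001]
contact_force: [0.1, 1.0, -0.4]
gripper_width: 0.462
grasp_force: 20.0
```

Call:
{"fn": "carry_out", "kwargs": {
  "commands": [0,0,0.12,0,0,0,0.24,0,0,0,0.32,0,0,0,0.37,0,0,0,0.375,0,0,0,0.375,0,0,0,0.375,0]
}}

```text
clock: 38.33
tool_pos: [0.4417, 0.0153, 0.1823]
ee_rot: [0.201, 3.135, 0.0]
contact_force: [-0.1, 0.9, -1.7]
gripper_width: 0.464
grasp_force: 20.0
```

```bash
python3 - <<'E'
from h import *
info(); print(arm.state()['contact_force'])
E
```

```text
tcp [441.7  15.3 182.3] close-axis deg 82.7 tilt 0.03 j6 -1.58 t 38.33
[-0.08461908  0.94161206 -1.68134999]
```

Grasped at TCP 182.0, now at 182.3. I'll release with a small opening, retreat and look.

Call:
{"fn": "carry_out", "kwargs": {
  "commands": [0,0,0.002,0,0,0,0.002,0,0,0,0.002,0],
  "grip": 0.48
}}

```text
clock: 38.7
tool_pos: [0.4416, 0.0153, 0.182]
ee_rot: [0.201, 3.135, 0.0]
contact_force: [0.2, 0.3, -0.1]
gripper_width: 0.521
grasp_force: 0.0
```

Call:
{"fn": "carry_out", "kwargs": {
  "commands": [0,0,-0.1,0,0,0,-0.3,0,0,0,-0.7,0,0,0,-1,0,0,0,-1,0]
}}

```text
clock: 39.33
tool_pos: [0.4421, 0.0153, 0.2844]
ee_rot: [0.2, 3.13, -0.0]
contact_force: [0.2, 0.5, -0.2]
gripper_width: 0.522
grasp_force: 0.0
```

Call:
{"fn": "carry_out", "kwargs": {
  "commands": [0.3,0,-0.3,0,0.6,0,-0.6,0,0.6,0,-0.6,0,0.6,0,-0.6,0]
}}

```text
clock: 39.83
tool_pos: [0.3823, 0.0229, 0.3414]
ee_rot: [-0.201, -3.135, -0.0]
contact_force: [0.2, -0.4, -0.4]
gripper_width: 0.518
grasp_force: 0.0
```

```bash
python3 - <<'E'
from h import *
info(); p=wrist(); meas(p,p['W'],['tally'])
q=arm.read_camera('scene'); save(q,'scene9.png'); meas(q,world(q),['tally','cover','carton','humid_box','pen','flask'])
E
```

```text
tcp [382.3  22.9 341.4] close-axis deg 82.7 tilt 0.0 j6 -1.58 t 39.83
tally 0.71 px 321 286 1904 z% [ 6. 28. 39.] all [407.   31.2] [100.6  48.2] -21.7 top [400.7  20.9] [98.7 42.4] -8.0
tally 0.71 px 408 234 1337 z% [ 3.  5. 10.] all [425.9  74.4] [141.5  84.8] -39.9 top [425.9  74.4] [141.5  84.8] -39.9
tally 0.8 px 349 264 375 z% [ 2. 26. 33.] all [437.4  15.3] [56.  43.9] 36.9 top [442.8  18.2] [41.7 40.9] 19.5
tally 0.77 px 288 351 209 z% [14. 21. 26.] all [585.7 206.3] [32.  31.5] 33.9 top [585.2 206.5] [30.6 28.6] 88.4
tally 0.71 px 267 390 438 z% [13. 28. 37.] all [629.6 281.9] [45.2 42.4] -34.7 top [628.5 282.3] [41.1 40.8] 44.0
cover 0.59 px 348 300 1550 z% [17. 30. 45.] all [452.4 105.6] [108.7  66.1] -7.2 top [452.6 106.3] [108.2  65.3] -6.5
cover 0.3 px 351 311 362 z% [ 1.  6. 10.] all [449.9 108.1] [125.7  78. ] -7.8 top [449.8 108.2] [125.3  76.9] -7.2
carton 0.89 px 346 341 549 z% [ 8. 18. 21.] all [464.8 192.3] [61.8 36.1] -6.5 top [464.3 192.3] [60.5 36.1] -6.5
humid_box 0.92 px 350 314 391 z% [ 0.  5. 10.] all [449.7 108.5] [125.4  76.6] -7.1 top [449.9 109.5] [125.1  73.4] -7.7
pen 0.76 px 344 234 246 z% [ 3. 10. 14.] all [445.2 -65.8] [113.1  18.8] -9.3 top [446.1 -63.1] [112.3  13.2] -9.3
flask 0.79 px 349 382 838 z% [ 3.  7. 25.] all [475.2 273.5] [94.2 47.9] -5.6 top [480.2 275.1] [84.4 19.5] -6.0
```

View pics/scene9.png

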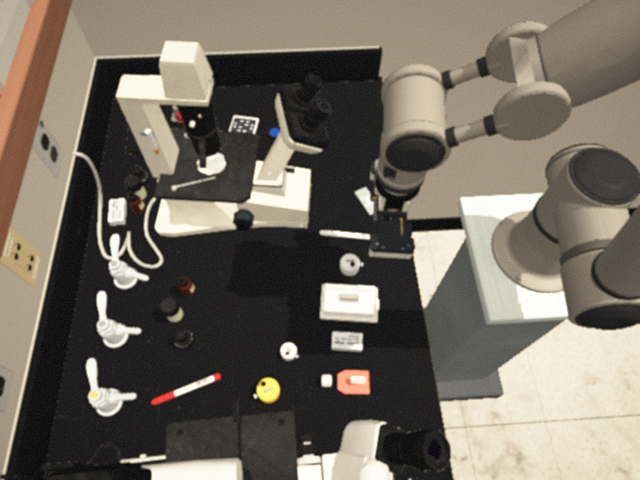

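The closing view shows the covered box at (349,302), the carton at (347,342) between box and flask, and the tally at (350,264) between box and pen. The measured positions agree and the arm is clear, so I'll hand in.

```bash
python3 -c "
from station import arm
print(arm.job_done())"
```

```text
the job is handed in; nothing more can be done
None
```

I handed the job in after about 40 s of robot time: the chamber is seated flat in the cradle, the cover is fully down inside the rim, the carton lies midway between the box and the flask, and the tally stands midway between the box and the pen; no verdict came back.

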